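Tip the beads from a tall tin into the sorting tray

ROBOT

A 6-joint arm with a two-finger parallel gripper is mounted at the origin on the work surface. World frame = base frame: x ahead of the robot, y to its left, z up, the work surface at z = 0. Lengths are in m, angles in rad, forces in N, time in s.
With the tool pointing down it reaches from about 0.3 to 0.825 m from the base axis. Payload 5.4 kg.
Tool frame: the origin (TCP) lies at the very end of the fingers, on their centre line; the grasp point (between the pads) lies 19 mm behind it; z points along the fingers, y is the line along which they close (so a half turn about z gives the same grasp; the last joint's range is limited). The gripper opens to 92 mm and grips with 3 to 60 N. Pads are 20 mm wide; open, the fingers measure 128 mm over their backs; the gripper's body (75 mm by 189 mm) begins 69 mm behind the grasp point.
Start: joints at [1.112, 0.158, 1.597, -0, 1.386, -0.21], TCP at [0.142, 0.557, 0.215] pointing down, gripper open.
Joint ranges: [-2.91, 2.91], [-0.94, 2.29], [0.18, 2.7], [-1.29, 4.43], [0.17, 2.64], [-3, 3]. Speed limits (rad/s): [2.57, 2.57, 3.14, 3.14, 3.14, 3.14].

INTERFACE

Orientations are given as a rotation vector (axis times angle).
In Python, from workcell import bot gives the robot as it stands. Calls block until the motion is done:
- bot.goto(position, orientation): joint-space move of the TCP to a pose.
- bot.line_to(position, rot=None, max_speed=0.15): straight line of the TCP; rot=None keeps the orientation; max_speed is the mean speed in m/s.
- bot.set_joints(angles): joint-space move.
- bot.set_gripper(opening, newtons=None): opening from 0.0 (shut) to 1.0 (fully open); newtons is the grip in N (None keeps the last); returns when the fingers have stopped.
- bot.hold(seconds).
- bot.inverse_kinematics(position, orientation): joint angles nearest the present ones, or None.
- bot.read_camera(name): name is "side" or "top" or "wrist"; returns a dict with "pixels" (400x640x3 uint8, blue, green, red), "fx", "fy", "cx", "cy" (pixels), "R" (3x3) and "t" (3): a world point X has camera coordinates R X + t. Camera axes: x right, y down, z forward; pixel columns grow to the right and rows downward; lengths in m; the calibration is good to about 2 mm. A picture is of the moment at which its call begins. There is no depth.
A pose or a line that the arm cannot do raises bot.MotionError and nothing moves.
- bot.job_done(): hands the job in; it is judged then, once.
Readings, each from a call of its own:
- bot.current_clock(): time.
- bot.current_joints(): joint angles.
- bot.current_joint_vel(): joint speeds.
- bot.current_effort(): joint torques, N m.
- bot.current_ee_pos(): TCP position.
- bot.current_tool_rot(): TCP orientation.
- bot.current_contact_force(): force on the tool from outside, world axes, zero at the start.
- bot.current_ft_torque(): the same for the moment, N m.
- bot.current_opening(): opening from 0.0 (shut) to 1.0 (fully open).
- bot.current_grip_force(): force on a finger pad.
Only numpy, scipy, OpenCV 4.12 (cv2) and the standard library are available. Lean on these libraries where they do the work, as an engineer would, in place of code of your own. Each camera call takes 0.05 s, during which the arm holds its last target. There are 200 camera calls.

TASK

Tip the two wooden beads out of the tall square tin into the sorting tray. First lean the tin on the tray's raised front board, foot on the table and mouth over the board, and let go; then take it again by its lower half and raise its foot until its mouth points downhill and the beads roll into the tray. Finally lower the empty tin back to the same leaning rest and let go.

Things in the scene. Friction and masses are not known exactly. Their poses are not given: they have to be found in the camera images.
- tin_mid (a point): Centre (half-way up) of the tall open square metal tin, 52 x 52 x 230 mm, wall 3 mm, about 0.3 kg; z runs from foot to mouth, x and y square to its sides. It holds the beads and stands left or right of the tray; an empty tin only 120 mm tall stands on the other side. It leans steadily on the board at about 52 degrees from upright (foot's lower edge 122 mm before the board).
- ledge (a point): Middle of the top edge, on the robot's side, of the dark wooden board at the front of the fixed sorting tray: 95 mm high, 250 wide, 22 thick. x points level from that face across the tray, away from the robot; y along the edge, z up. Table before it is clear. Behind it the open tray: inside x 22 to 196, y -119 to 119 mm; floor 89 mm and other rims 40 mm below this point.
- bead_a: Centre of a round wooden bead, 34 mm across, 15 g, loose at the bottom of the tall tin.
- bead_b: Centre of the second, identical bead, lying on the first.

How it is judged:
On the way, in this order (a step that is already met when the one before it is completed fails the run):
1. the tall tin leans on the board at 26 to 70 degrees from upright, mouth over the board, and the fingers have let go (angle between tin_mid's own z axis and vertical between 0.45 and 1.22 rad and x of tin_mid in the frame of ledge between -0.13 and 0.03 m and y of tin_mid in the frame of ledge between -0.12 and 0.12 m and z of tin_mid in the frame of ledge between -0.05 and 0.06 m and contact force between the fingers and anything else below 0.2 N), for 0.3 s.
2. the tin, held by its lower half, is tipped past level (more than 95 degrees from upright) (angle between tin_mid's own z axis and vertical above 1.66 rad and z of the grasp point in the frame of tin_mid between -0.13 and -0.01 m and contact force between the fingers and anything else above 1 N), for 0.2 s.
At the end, for the whole second after the job is handed in: Both beads lie inside the tray, and the tin is released, leaning on the board again at 26 to 70 degrees from upright, with its centre from 130 mm before to 30 mm behind the board's robot-side face, within 120 mm of the board's middle sideways and 50 mm below to 60 mm above the board's top (all of step 1 and x of bead_a in the frame of ledge between 0.018 and 0.205 m and y of bead_a in the frame of ledge between -0.125 and 0.125 m and z of each of bead_a, bead_b in the frame of ledge below -0.03 m and x of bead_b in the frame of ledge between 0.018 and 0.205 m and y of bead_b in the frame of ledge between -0.125 and 0.125 m); the robot touches nothing.
It also fails if it takes over 61 s, if anything falls off the work surface, if the arm or the gripper's body presses on something with over 40 N, if the wrist force passes 120 N, or if a joint passes its speed limit or range.

## Working session

There is one attempt and no reset: what is moved stays moved. The work goes in short steps, each a Python script; the robot and the scene stay as the last script left them, time stands still between calls to the robot, and variables do not carry over. Pictures are saved under pics/ and viewed, at most 10 in all, crops included, and the job is handed in when it is done.

```bash
mkdir -p pics; ls
python3 - <<'E'
from workcell import bot
import cv2,numpy as np
for n in ("side","top"):
    c=bot.read_camera(n); cv2.imwrite(f"pics/{n}0.png",c["pixels"]); np.savez(f"pics/{n}0.npz",**c)
    print(n,c["fx"],c["cx"],c["cy"],np.round(c["R"],4).tolist(),np.round(c["t"],4).tolist())
print(bot.current_clock(),bot.current_tool_rot())
E
```

```text
pics
side 484.56602500673733 313.97461039864385 192.59132805297028 [[0.8144, -0.5802, 0.0014], [-0.3578, -0.5041, -0.7861], [0.4568, 0.6397, -0.6181]] [-0.4159, 0.2952, 0.9493]
top 397.7508769447718 321.7274642765447 205.29059082890484 [[-0.0109, -0.9998, 0.0186], [-0.9934, 0.0087, -0.1148], [0.1146, -0.0197, -0.9932]] [0.035, 0.5316, 0.8788]
0.1 [-3.89730791e-01 -3.11680319e+00  2.42023302e-03]
```

View pics/side0.png

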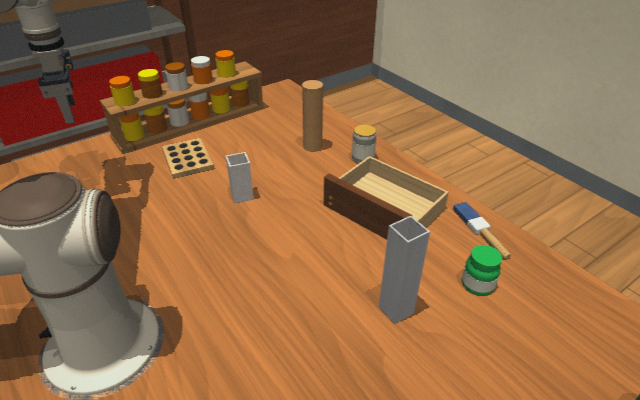

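View pics/top0.png

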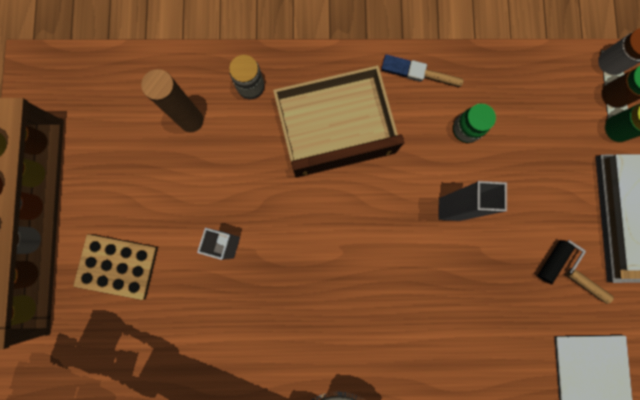

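The side view shows the tall tin at about (403,270), the tray behind it at about (385,205), and the short tin at (240,178). In the top view the tall tin's mouth is at about (492,196), and the dark board runs from (294,170) to (402,145). I'll enlarge these areas.

Run:
```python
import cv2
a=cv2.imread("pics/side0.png")[160:330,310:460]; cv2.imwrite("pics/sc.png",cv2.resize(a,None,fx=3.5,fy=3.5,interpolation=cv2.INTER_CUBIC))
a=cv2.imread("pics/top0.png")[60:230,260:520]; cv2.imwrite("pics/tc.png",cv2.resize(a,None,fx=3,fy=3,interpolation=cv2.INTER_CUBIC))
```

```text
(no output)
```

View pics/sc.png

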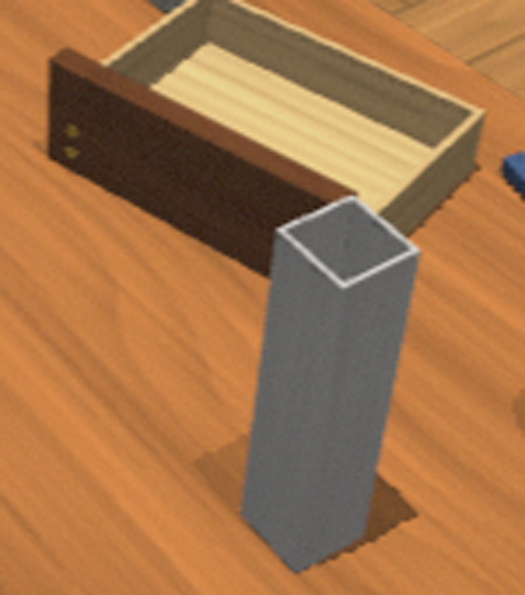

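View pics/tc.png

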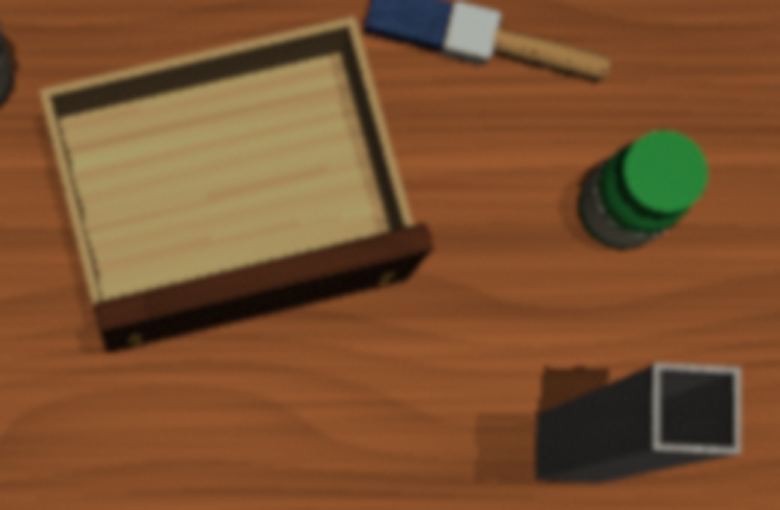

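In the top crop the tin's mouth corners are at about (655,365), (739,368), (739,452) and (655,449). The board's robot-side top edge runs from (103,327) to (432,248). In the side crop the mouth corners are at (277,231), (354,199), (418,249) and (344,286), and the foot corner is at (297,571).

```bash
cat > h.py <<'E'
import numpy as np
def ray(c,uv,z):
    d=np.array([(uv[0]-c["cx"])/c["fx"],(uv[1]-c["cy"])/c["fy"],1]); R=c["R"]; o=-R.T@c["t"]; w=R.T@d
    return o+w*(z-o[2])/w[2]
E
python3 - <<'E'
import numpy as np; from h import ray
S=np.load("pics/side0.npz");T=np.load("pics/top0.npz")
S={k:S[k] for k in S};T={k:T[k] for k in T}
s=lambda u,v,z:ray(S,(u/3.5+310,v/3.5+160),z).round(4)
t=lambda u,v,z:ray(T,(u/3+260,v/3+60),z).round(4)
for p in [(277,231),(354,199),(418,249),(344,286)]:print("s mouth",s(*p,.23))
for p in [(242,515),(297,571),(365,538)]:print("s foot",s(*p,0))
for p in [(655,365),(739,368),(739,452),(655,449)]:print("t mouth",t(*p,.23))
for p in [(537,478),(604,480)]:print("t foot",t(*p,.0))
print("board near",t(103,327,.095),t(432,248,.095),"far",t(96,305,.095),t(428,227,.095))
print("s board near L",s(50,62,.095),"bottom L",s(50,157,0),"far L",s(68,48,.095))
print("tray back corners t",t(43,92,.055),t(353,20,.055), "s",s(484,112,.055))
E
```

```text
s mouth [ 0.5005 -0.2482  0.23  ]
s mouth [ 0.5508 -0.2531  0.23  ]
s mouth [ 0.5499 -0.3001  0.23  ]
s mouth [ 0.5    -0.2979  0.23  ]
s foot [ 0.5018 -0.2487  0.    ]
s foot [ 0.5009 -0.2978  0.    ]
s foot [ 0.55   -0.3038  0.    ]
t mouth [ 0.5494 -0.2495  0.23  ]
t mouth [ 0.5471 -0.3004  0.23  ]
t mouth [ 0.4963 -0.2971  0.23  ]
t mouth [ 0.4986 -0.2467  0.23  ]
t foot [ 0.4996 -0.2479  0.    ]
t foot [ 0.4975 -0.301   0.    ]
board near [0.6032 0.0889 0.095 ] [ 0.6597 -0.1489  0.095 ] far [0.6193 0.0939 0.095 ] [ 0.6753 -0.1466  0.095 ]
s board near L [0.6024 0.0842 0.095 ] bottom L [0.608  0.0895 0.    ] far L [0.6232 0.0904 0.095 ]
tray back corners t [0.7948 0.1362 0.055 ] [ 0.8521 -0.1032  0.055 ] s [ 0.8572 -0.1056  0.055 ]
```

```bash
cat >> h.py <<'E'
from scipy.spatial.transform import Rotation as Ro
PSI=0.232; LED=np.array([.627,-.030,.095]); BETA=np.arctan2(95,122)
TIN=np.array([.5245,-.274,.115]); TPSI=-.045
def tool(c,psi,th,s,p,back=0.):
    """TCP pose for tin centre c, yaw psi, tilt th; grasp at s along tin, tool pitched p below tin's x axis."""
    B=Ro.from_euler('z',psi)*Ro.from_euler('y',th)
    z=np.array([np.cos(p),0,-np.sin(p)]); y=np.array([0,1.,0]); M=np.c_[np.cross(y,z),y,z]
    R=B*Ro.from_matrix(M)
    return c+B.apply([0,0,s])+R.apply([0,0,.019-back]),R.as_rotvec()
def led(x,y,z): return LED+Ro.from_euler('z',PSI).apply([x,y,z])
def lean(th=np.pi/2-BETA,foot=-.122,up=0.,y=0.):   # foot lower edge on table at ledge x=foot
    u=np.array([np.sin(th),0,np.cos(th)]); n=np.array([-np.cos(th),0,np.sin(th)])
    return led(*(np.array([foot,y,-.095+up])+.115*u+.026*n)),PSI,th
def pour(th,mx=.05,mz=.015,y=0.):  # mouth lower edge at ledge (mx,mz)
    u=np.array([np.sin(th),0,np.cos(th)]); n=np.array([-np.cos(th),0,np.sin(th)])
    return led(*(np.array([mx,y,mz])-.115*u+.026*n)),PSI,th
E
python3 - <<'E'
from h import *; from workcell import bot
d=np.deg2rad
def ck(n,pr):
    q=bot.inverse_kinematics(*pr); print(n,pr[0].round(3),None if q is None else np.round(q,2))
for p in (20,35):
    print("p1",p)
    ck("pre",tool(TIN,TPSI,0,0,d(p),.12)); ck("gr",tool(TIN,TPSI,0,0,d(p)))
    ck("lift",tool(TIN+[0,0,.06],TPSI,0,0,d(p)))
    c,ps,th=lean(up=.06); ck("above",tool(c,ps,0,0,d(p))); ck("above52",tool(c,ps,th,0,d(p)))
    c,ps,th=lean(); ck("lean",tool(c,ps,th,0,d(p))); ck("ret",tool(c,ps,th,0,d(p),.12))
for p in (-10,0,10):
    print("p2",p)
    c,ps,th=lean(); ck("pre",tool(c,ps,th,-.03,d(p),.12)); ck("lean",tool(c,ps,th,-.03,d(p)))
    for a in (70,88,98,115): ck(a,tool(*pour(d(a)),-.03,d(p)))
E
```

```text
p1 20
pre [ 0.43 -0.27  0.15] [-1.54 -0.12  2.54  1.39  1.26  2.33]
gr [ 0.542 -0.275  0.109] [-1.17  0.21  2.33  1.74  1.04  2.2 ]
lift [ 0.542 -0.275  0.169] [-1.17  0.01  2.35  1.63  1.02  2.41]
above [ 0.598 -0.037  0.145] [-0.72  0.01  2.44  1.83  0.91  2.29]
above52 [ 0.587 -0.04   0.133] [-0.37  0.05  1.92  0.22  0.93 -2.28]
lean [ 0.587 -0.04   0.073] [-0.37  0.14  1.95  0.24  0.8  -2.32]
ret [ 0.551 -0.048  0.187] [-0.42 -0.11  1.96  0.22  1.05 -2.31]
p1 35
pre [ 0.442 -0.27   0.173] [-1.36 -0.36  2.45  1.11  1.08  2.81]
gr [ 0.54  -0.275  0.104] [-1.08  0.06  2.28  1.4   0.8   2.62]
lift [ 0.54  -0.275  0.164] [-1.08 -0.1   2.27  1.25  0.84  2.84]
above [ 0.596 -0.037  0.14 ] [-0.63 -0.13  2.36  1.37  0.69  2.81]
above52 [ 0.582 -0.041  0.132] [-0.29  0.22  1.7   0.03  1.18 -2.1 ]
lean [ 0.582 -0.041  0.072] [-0.29  0.29  1.74  0.03  1.07 -2.11]
ret [ 0.576 -0.042  0.192] [-0.3   0.14  1.66  0.03  1.29 -2.11]
p2 -10
pre [ 0.485 -0.064  0.14 ] None
lean [ 0.572 -0.043  0.06 ] [-0.63  0.02  2.36  1.37  0.61  2.72]
70 [ 0.544 -0.05   0.068] [-0.53 -0.05  2.23  0.6   0.66 -2.76
[... 248 characters left out ...]
.7   0.89 -2.89]
lean [ 0.569 -0.044  0.058] None
70 [ 0.541 -0.05   0.067] [-0.45  0.02  2.11  0.32  0.77 -2.45]
88 [ 0.534 -0.052  0.112] [-0.33  0.14  1.83  0.02  1.14 -2.14]
98 [ 0.537 -0.051  0.137] [-0.28  0.25  1.66 -0.07  1.36 -2.06]
115 [ 0.551 -0.048  0.178] [-0.2   0.49  1.33 -0.18  1.73 -2.  ]
p2 10
pre [ 0.512 -0.057  0.162] [-0.57 -0.31  2.22  0.44  0.92 -2.58]
lean [ 0.567 -0.044  0.056] [-0.47  0.05  2.15  0.54  0.63 -2.66]
70 [ 0.538 -0.051  0.066] [-0.38  0.12  1.97  0.13  0.91 -2.25]
88 [ 0.531 -0.053  0.112] [-0.28  0.26  1.69 -0.07  1.31 -2.06]
98 [ 0.534 -0.052  0.138] [-0.24  0.38  1.52 -0.14  1.53 -2.01]
115 [ 0.548 -0.049  0.179] [-0.17  0.62  1.19 -0.24  1.9  -1.99]
```

```bash
sed -i 's/y=np.array(\[0,1.,0\])/y=np.array([0,-1.,0])/' h.py
python3 - <<'E'
from h import *; from workcell import bot
d=np.deg2rad
def ck(n,pr):
    q=bot.inverse_kinematics(*pr); print(n,pr[0].round(3),None if q is None else np.round(q,2))
for p in (20,35,45):
    print("p1",p)
    ck("pre",tool(TIN,TPSI,0,0,d(p),.12)); ck("gr",tool(TIN,TPSI,0,0,d(p)))
    ck("lift",tool(TIN+[0,0,.06],TPSI,0,0,d(p)))
    c,ps,th=lean(up=.06); ck("above",tool(c,ps,0,0,d(p))); ck("above52",tool(c,ps,th,0,d(p)))
    c,ps,th=lean(); ck("lean",tool(c,ps,th,0,d(p))); ck("ret",tool(c,ps,th,0,d(p),.12))
for p in (0,10,20):
    print("p2",p)
    c,ps,th=lean(); ck("pre",tool(c,ps,th,-.03,d(p),.12)); ck("lean",tool(c,ps,th,-.03,d(p)))
    for a in (70,88,98,115): ck(a,tool(*pour(d(a)),-.03,d(p)))
E
```

```text
p1 20
pre [ 0.43 -0.27  0.15] [-1.54 -0.12  2.54  1.39  1.26 -0.81]
gr [ 0.542 -0.275  0.109] [-1.17  0.21  2.33  1.74  1.04 -0.94]
lift [ 0.542 -0.275  0.169] [-1.17  0.01  2.35  1.63  1.02 -0.74]
above [ 0.598 -0.037  0.145] [-0.72  0.01  2.44  1.83  0.91 -0.85]
above52 [ 0.587 -0.04   0.133] [-0.37  0.05  1.92  0.22  0.93  0.86]
lean [ 0.587 -0.04   0.073] [-0.37  0.14  1.95  0.24  0.8   0.82]
ret [ 0.551 -0.048  0.187] [-0.42 -0.11  1.96  0.22  1.05  0.84]
p1 35
pre [ 0.442 -0.27   0.173] [-1.36 -0.36  2.45  1.11  1.08 -0.33]
gr [ 0.54  -0.275  0.104] [-1.08  0.06  2.28  1.4   0.8  -0.52]
lift [ 0.54  -0.275  0.164] [-1.08 -0.1   2.27  1.25  0.84 -0.3 ]
above [ 0.596 -0.037  0.14 ] [-0.63 -0.13  2.36  1.37  0.69 -0.33]
above52 [ 0.582 -0.041  0.132] [-0.29  0.22  1.7   0.03  1.18  1.04]
lean [ 0.582 -0.041  0.072] [-0.29  0.29  1.74  0.03  1.07  1.03]
ret [ 0.576 -0.042  0.192] [-0.3   0.14  1.66  0.03  1.29  1.04]
p1 45
pre [ 0.453 -0.271  0.186] [-1.21 -0.36  2.33  0.87  1.01 -0.02]
gr [ 0.538 -0.275  0.102] [-1.    0.02  2.21  1.08  0.72 -0.17]
lift [ 0.538 -0.275  0.162] [-1.
[... 781 characters left out ...]
044  0.056] [-0.47  0.05  2.15  0.54  0.63  0.48]
70 [ 0.538 -0.051  0.066] [-0.38  0.12  1.97  0.13  0.91  0.89]
88 [ 0.531 -0.053  0.112] [-0.28  0.26  1.69 -0.07  1.31  1.08]
98 [ 0.534 -0.052  0.138] [-0.24  0.38  1.52 -0.14  1.53  1.13]
115 [ 0.548 -0.049  0.179] [-0.17  0.62  1.19 -0.24  1.9   1.15]
p2 20
pre [ 0.528 -0.053  0.169] [-0.45 -0.15  2.03  0.23  1.03  0.79]
lean [ 0.564 -0.045  0.055] [-0.4   0.12  2.02  0.27  0.76  0.77]
70 [ 0.534 -0.052  0.066] [-0.32  0.23  1.83  0.    1.08  1.02]
88 [ 0.528 -0.053  0.113] [-0.24  0.4   1.55 -0.14  1.48  1.13]
98 [ 0.531 -0.053  0.139] [-0.2   0.52  1.38 -0.2   1.69  1.16]
115 [ 0.545 -0.049  0.181] [-0.15  0.76  1.05 -0.31  2.06  1.15]
```

Run:
```python
from h import *; from workcell import bot
import cv2
p=np.deg2rad(42)
bot.set_gripper(1.0,45)
bot.goto(*tool(TIN+[0,0,.1],TPSI,0,0,p,.12))
bot.goto(*tool(TIN,TPSI,0,0,p,.11))
P,r=tool(TIN,TPSI,0,0,p); bot.line_to(P,max_speed=.1)
bot.set_gripper(0.0,45)
print(bot.current_opening()*.092,bot.current_grip_force(),bot.current_ee_pos()-P,bot.current_contact_force())
P,r=tool(TIN+[0,0,.03],TPSI,0,0,p); bot.line_to(P,max_speed=.06)
print(bot.current_clock(),bot.current_contact_force(),bot.current_opening()*.092)
cv2.imwrite("pics/s1.png",bot.read_camera("side")["pixels"])
```

```text
0.0516614779718248 44.853672087192535 [-1.15440076e-06  1.14500783e-04 -2.84148557e-05] [-1.2887038   0.64250027  0.32568905]
6.4917 [ 0.58251469 -0.32249164 -3.34661251] 0.052101433667606716
```

View pics/s1.png

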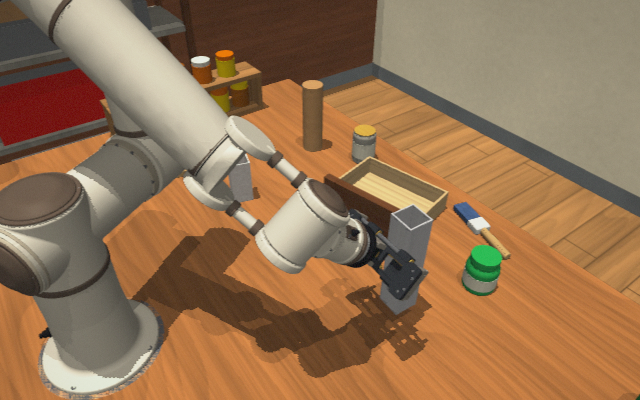

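The picture shows the tin held upright and lifted clear, with its mouth at about (410,218). Next I'll carry it to the board, tilt it and lean it.

Run:
```python
from h import *; from workcell import bot
import cv2
p=np.deg2rad(42)
bot.line_to(tool(TIN+[0,0,.08],TPSI,0,0,p)[0],max_speed=.1)
c,ps,th=lean(foot=-.16,up=.08)
P,r=tool(c,ps,0,0,p); bot.line_to(P,r,max_speed=.12)
P,r=tool(c,ps,th/2,0,p); bot.goto(P,r)
P,r=tool(c,ps,th,0,p); bot.goto(P,r)
c,ps,th=lean(up=.03); P,r=tool(c,ps,th,0,p); bot.line_to(P,r,max_speed=.08)
f0=bot.current_contact_force()[2]
for up in np.arange(.015,-.0041,-.002):
    P,r=tool(lean(up=up)[0],ps,th,0,p); bot.line_to(P,max_speed=.04)
    f=bot.current_contact_force()[2]
    if f-f0>2: break
print("up",up,f-f0,bot.current_clock())
cv2.imwrite("pics/s2.png",bot.read_camera("side")["pixels"][100:300,250:500])
```

```text
up -0.0010000000000000009 3.634429803664075 13.9167
```

View pics/s2.png

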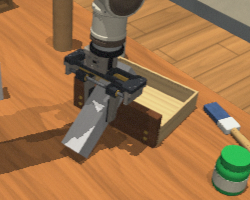

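The crop shows the tin leaning toward the robot's side of the board, foot at (85,150) on the table, gripper above it. I'll release it and back off.

Run:
```python
from h import *; from workcell import bot
import cv2
p=np.deg2rad(42)
bot.set_gripper(1.0,45)
c,ps,th=lean(); P,r=tool(c,ps,th,0,p,.12); bot.line_to(P,max_speed=.12)
c2=np.deg2rad(15); P,r=tool(c,ps,th,-.03,c2,.12); bot.goto(P,r)
bot.hold(.4)
print(bot.current_clock(),bot.current_contact_force())
for n in ("side","top"):
    c=bot.read_camera(n); np.savez(f"pics/{n}3.npz",**c)
    a=c["pixels"][100:300,250:500] if n=="side" else c["pixels"][90:250,250:440]
    cv2.imwrite(f"pics/{n}3.png",cv2.resize(a,None,fx=3,fy=3,interpolation=cv2.INTER_CUBIC))
```

```text
16.8917 [ 0.54147055 -0.49162869  0.08303589]
```

View pics/side3.png

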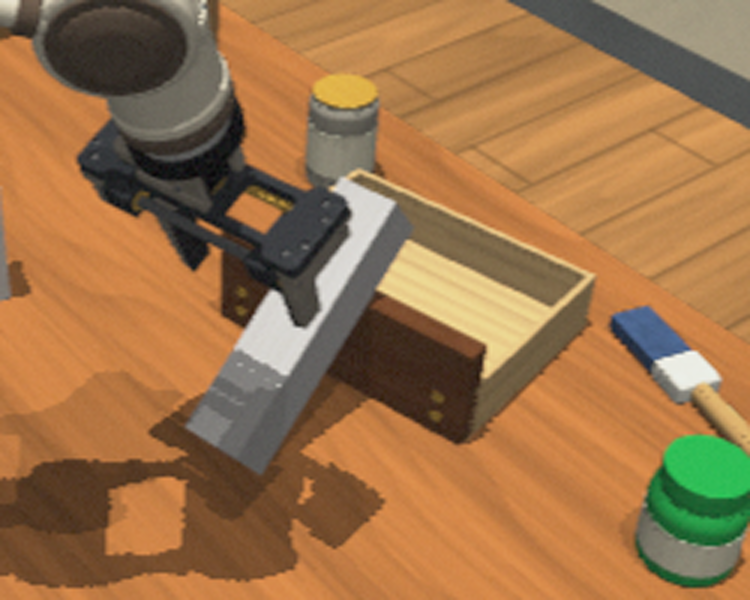

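The tin rests released on the board: foot's lower right corner at crop (262,472), mouth edge at about (410,235). The open gripper waits above it. I'll check the foot point, then grasp the lower half.

Run:
```python
from h import *; from workcell import bot
import sys
S=np.load("pics/side3.npz");S={k:S[k] for k in S}
f=Ro.from_euler('z',-PSI).apply(ray(S,(262/3+250,472/3+100),0)-LED); print("foot corner in ledge",f.round(4))
if abs(f[0]+.122)>.012 or abs(f[1]+.026)>.012: sys.exit("check")
p=np.deg2rad(15); c,ps,th=lean()
P,r=tool(c,ps,th,-.03,p); bot.line_to(P,max_speed=.1); bot.set_gripper(0.,55)
print(bot.current_opening()*.092,bot.current_grip_force(),bot.current_clock())
f0=bot.current_contact_force()
a=np.deg2rad(62); P,r=tool(*lean(th=a,foot=-.14,up=.045),-.03,p); bot.line_to(P,r,max_speed=.06)
print(bot.current_contact_force()-f0,bot.current_opening()*.092,bot.current_clock())
P,r=tool(*pour(np.deg2rad(84)),-.03,p); bot.line_to(P,r,max_speed=.06)
print(bot.current_contact_force()-f0,bot.current_clock())
import cv2
cv2.imwrite("pics/s4.png",bot.read_camera("side")["pixels"][100:300,250:500])
```

```text
foot corner in ledge [-0.1176 -0.0266 -0.095 ]
0.05209607886972342 54.94699090719223 19.025
[ 0.59399072  0.19122818 -3.50197742] 0.05198137531145502 19.7667
[-0.34882275  0.08417188 -2.73339601] 20.4167
```

View pics/s4.png

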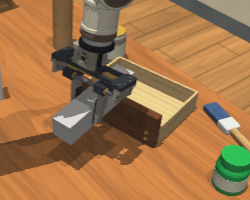

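The tin is held almost level, foot at (70,125) and mouth over the board. Now I'll tip it slowly.

Run:
```python
from h import *; from workcell import bot
import cv2
p=np.deg2rad(15)
for a in list(range(86,101))+[104,108,112]:
    P,r=tool(*pour(np.deg2rad(a)),-.03,p); bot.line_to(P,r,max_speed=.03); bot.hold(.15)
bot.hold(.8)
print(bot.current_clock(),bot.current_grip_force(),bot.current_opening()*.092)
a=bot.read_camera("top")["pixels"][50:230,250:450]; b=bot.read_camera("side")["pixels"][100:280,250:450]
cv2.imwrite("pics/s5.png",cv2.resize(np.hstack([a,b]),None,fx=2,fy=2))
```

```text
29.2917 54.951903373003006 0.05158838919788628
```

View pics/s5.png

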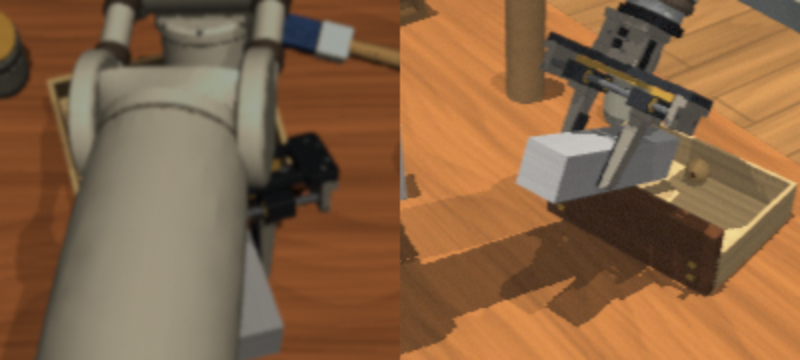

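The side crop shows a bead in the tray at (698,170); the second is hidden behind the tin. I'll lower the tin back to its rest, then check.

Run:
```python
from h import *; from workcell import bot
import cv2
p=np.deg2rad(15)
for a in (98,84):
    P,r=tool(*pour(np.deg2rad(a)),-.03,p); bot.line_to(P,r,max_speed=.05)
P,r=tool(*lean(th=np.deg2rad(62),foot=-.14,up=.045),-.03,p); bot.line_to(P,r,max_speed=.05)
P,r=tool(*lean(up=.025),-.03,p); bot.line_to(P,r,max_speed=.05)
c,ps,th=lean()
f0=bot.current_contact_force()[2]
for up in np.arange(.013,-.0041,-.002):
    P,r=tool(lean(up=up)[0],ps,th,-.03,p); bot.line_to(P,max_speed=.04)
    f=bot.current_contact_force()[2]
    if f-f0>2: break
print("up",up,f-f0)
bot.set_gripper(1.0,45)
P,r=tool(c,ps,th,-.03,p,.12); bot.line_to(P,max_speed=.12)
bot.goto(P+np.array([-.05,.0,.1]),r)
bot.hold(.3); print(bot.current_clock(),bot.current_contact_force())
a=bot.read_camera("top")["pixels"][50:230,250:450]; b=bot.read_camera("side")["pixels"][100:280,250:450]
cv2.imwrite("pics/s6.png",cv2.resize(np.hstack([a,b]),None,fx=2,fy=2))
```

```text
up -0.0010000000000000009 9.15331405518397
37.2333 [0.48969744 0.17361874 0.38902852]
```

View pics/s6.png

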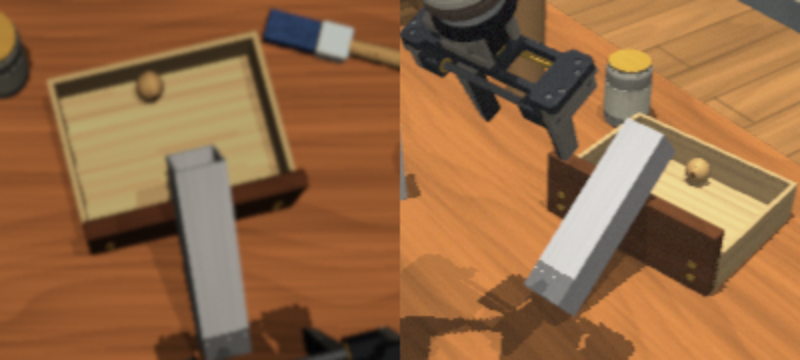

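The top half shows the tin leaning with its mouth at (195,155), and one bead in the tray at (149,86). The second bead isn't visible: it could be under the mouth, still in the tin, or elsewhere. My picture allowance is used up, so I'll search for it with image code, using the wrist camera as well.

```bash
cat > d.py <<'E'
from h import *; from workcell import bot
import cv2
def diffblobs(name):
    c=bot.read_camera(name); o=cv2.imread(f"pics/{name}0.png")
    m=(cv2.absdiff(c["pixels"],o).max(2)>35).astype(np.uint8)
    n,l,s,ce=cv2.connectedComponentsWithStats(m)
    for i in range(1,n):
        if s[i,4]>25: print(name,s[i].tolist(),ce[i].round(0),c["pixels"][l==i].mean(0).round(0))
E
python3 - <<'E'
from d import *
diffblobs("top"); diffblobs("side")
t=bot.read_camera("top")["pixels"]; print("bead",t[90:96,322:328].mean((0,1)),"floor",t[110,330])
w=bot.read_camera("wrist"); p=bot.current_ee_pos(); R=Ro.from_rotvec(bot.current_tool_rot())
cc=-w["R"].T@w["t"]; print("cam in tool",R.inv().apply(cc-p).round(3),(R.inv().as_matrix()@w["R"].T).round(2).tolist(),w["fx"])
for y in (-.12,0,.12):
    X=w["R"]@led(.05,y,-.072)+w["t"]; print(y,(X[:2]/X[2]*w["fx"]+[w["cx"],w["cy"]]).round(0),X[2].round(2))
E
```

```text
top [320, 85, 8, 5, 28] [324.  87.] [ 60. 101. 132.]
top [318, 91, 14, 11, 88] [324.  97.] [ 50.  82. 107.]
top [222, 123, 324, 277, 34660] [395. 306.] [67. 81. 92.]
top [420, 181, 87, 40, 2439] [470. 200.] [ 45.  86. 147.]
top [419, 199, 17, 4, 51] [427. 200.] [ 47.  89. 152.]
top [19, 310, 201, 90, 7422] [126. 358.] [ 44.  83. 144.]
top [12, 373, 83, 24, 798] [ 46. 382.] [ 47.  88. 152.]
top [332, 373, 35, 20, 393] [350. 382.] [ 42.  80. 138.]
side [0, 0, 386, 379, 45472] [177. 142.] [100. 119. 135.]
side [60, 49, 11, 15, 68] [65. 55.] [65. 74. 82.]
side [392, 179, 13, 15, 147] [398. 186.] [ 85. 132. 162.]
side [366, 216, 65, 108, 4034] [402. 272.] [ 67. 120. 185.]
side [0, 229, 74, 153, 7231] [ 30. 301.] [ 79. 109. 141.]
side [0, 289, 13, 16, 111] [  4. 296.] [ 68. 124. 194.]
side [129, 297, 14, 23, 167] [137. 307.] [110. 126. 135.]
side [90, 355, 59, 22, 621] [123. 367.] [129. 145. 151.]
bead [ 76.41666667 128.66666667 166.97222222] floor [106 161 183]
cam in tool [ 0.082  0.    -0.17 ] [[0.0, -0.96, -0.29], [1.0, 0.0, -0.0], [0.0, -0.29, 0.96]] 348.96919658413793
-0.12 [424.  75.] 0.45
0 [331.  75.] 0.45
0.12 [238.  75.] 0.45
```

Run:
```python
from d import *
M=np.array([[0,-.957,-.29],[1,0,0],[0,-.29,.957]])
q0=bot.current_joints(); tgt=led(.055,0,-.075); out=[]
for yy in (.17,.2,.23,.26):
  for xx in (-.02,.03,.08):
    for zz in (.15,.2,.25,.3):
      C=led(xx,yy,zz); d=tgt-C; d/=np.linalg.norm(d)
      for roll in np.arange(0,2*np.pi,np.pi/8):
        x=np.cross(d,[0,0,1]); x/=np.linalg.norm(x); x=Ro.from_rotvec(d*roll).apply(x)
        Rt=np.c_[x,np.cross(d,x),d]@M.T; U,_,V=np.linalg.svd(Rt); Rt=U@V
        P=C-Rt@[.082,0,-.17]
        if P[2]<.17: continue
        r=Ro.from_matrix(Rt).as_rotvec(); q=bot.inverse_kinematics(P,r)
        if q is not None: out.append((np.abs(q-q0).max(),yy,xx,zz,roll,P.round(3),r.round(4).tolist(),np.round(q,2)))
out.sort(key=lambda o:o[0]); print(q0.round(2),len(out))
for o in out[:8]: print(o)
```

```text
[-0.58 -0.48  2.11  0.3   1.24  0.7 ] 376
(np.float64(0.47674382854449504), 0.17, -0.02, 0.3, np.float64(4.319689898685965), array([0.603, 0.041, 0.233]), [2.3853, 1.4681, 0.4375], array([-0.1 , -0.09,  1.88, -0.07,  0.93,  0.39]))
(np.float64(0.48906037256592005), 0.17, -0.02, 0.25, np.float64(4.319689898685965), array([0.609, 0.033, 0.189]), [2.3288, 1.4468, 0.4382], array([-0.09, -0.05,  1.94, -0.14,  0.78,  0.45]))
(np.float64(0.5335624146536743), 0.17, -0.02, 0.3, np.float64(4.71238898038469), array([0.595, 0.047, 0.228]), [2.5664, 0.9614, 0.5888], array([-0.05, -0.15,  1.97, -0.2 ,  0.81,  0.91]))
(np.float64(0.5532221993651388), 0.2, -0.02, 0.25, np.float64(3.9269908169872414), array([0.611, 0.049, 0.2  ]), [2.0655, 1.806, 0.2271], array([-0.03,  0.01,  1.84, -0.22,  0.91,  0.21]))
(np.float64(0.5541631345473538), 0.2, -0.02, 0.3, np.float64(3.9269908169872414), array([0.606, 0.057, 0.243]), [2.1184, 1.8396, 0.2422], array([-0.04, -0.02,  1.77, -0.14,  1.05,  0.15]))
(np.float64(0.5558389349324141), 0.17, 0.03, 0.3, np.float64(4.319689898685965), array([0.624, 0.051, 0.23 ]), [2.5636, 1.129, 0.3754], array([-0.02,  0.02,  1.76, -0.2 ,  0.99,  0.8 ]))
(np.float64(0.5643990629461254), 0.2, -0.02, 0.3, np.float64(4.319689898685965), array([0.596, 0.06 , 0.238]), [2.3649, 1.3775, 0.4226], array([-0.01, -0.11,  1.9 , -0.2 ,  0.91,  0.59]))
(np.float64(0.5795405806253807), 0.17, 0.03, 0.3, np.float64(3.9269908169872414), array([0.634, 0.045, 0.234]), [2.3675, 1.6338, 0.224], array([-0.07,  0.1 ,  1.65, -0.12,  1.11,  0.33]))
```

```bash
python3 - <<'E'
from d import *
M=np.array([[0,-.957,-.29],[1,0,0],[0,-.29,.957]])
q0=bot.current_joints(); tgt=led(.06,.02,-.075); out=[]
for yy in (.23,.26):
  for xx in (.03,.08):
    for zz in (.2,.25):
      C=led(xx,yy,zz); d=tgt-C; d/=np.linalg.norm(d)
      for roll in np.arange(0,2*np.pi,np.pi/8):
        x=np.cross(d,[0,0,1]); x/=np.linalg.norm(x); x=Ro.from_rotvec(d*roll).apply(x)
        Rt=np.c_[x,np.cross(d,x),d]@M.T; U,_,V=np.linalg.svd(Rt); Rt=U@V
        P=C-Rt@[.082,0,-.17]; L=Ro.from_euler('z',-PSI).apply(P-LED)
        if P[2]<.18 or L[1]<.11: continue
        r=Ro.from_matrix(Rt).as_rotvec(); q=bot.inverse_kinematics(P,r)
        if q is not None: out.append((np.abs(q-q0).max(),P,r,q))
out.sort(key=lambda o:o[0]); print(len(out)); _,P,r,q=out[0]
print(P.round(3),q.round(2))
p0=bot.current_ee_pos(); bot.goto(p0+np.array([0,.15,.05]),bot.current_tool_rot())
bot.goto(P,r); bot.hold(.1)
w=bot.read_camera("wrist"); print(bot.current_clock()); np.savez("pics/w.npz",**w)
E
cat > a.py <<'E'
from h import *; import cv2
w=np.load("pics/w.npz"); w={k:w[k] for k in w}; im=w["pixels"]
pr=lambda X:(lambda c:c[:2]/c[2]*w["fx"]+[w["cx"],w["cy"]])(w["R"]@X+w["t"])
for k in ((.022,-.119),(.022,.119),(.196,.119),(.196,-.119),(.05,0)): print(k,pr(led(*k,-.089)).round(0))
T=np.load("pics/top0.npz"); T={k:T[k] for k in T}
b=ray(T,(324.5,93),.023); print("bead1 ledge",Ro.from_euler('z',-PSI).apply(b-LED).round(3),pr(b).round(0))
hsv=cv2.cvtColor(cv2.medianBlur(im,5),cv2.COLOR_BGR2HSV)
poly=np.array([pr(led(*k,-.089)) for k in ((.022,-.119),(.022,.119),(.196,.119),(.196,-.119))]).astype(np.int32)
m=np.zeros(im.shape[:2],np.uint8); cv2.fillPoly(m,[poly],1)
print("floor med",np.median(hsv[m>0],axis=0))
s=((hsv[...,1]>np.median(hsv[m>0][:,1])+25)&(m>0)).astype(np.uint8)
n,l,st,ce=cv2.connectedComponentsWithStats(s)
for i in range(1,n):
    if st[i,4]>80: 
        L=Ro.from_euler('z',-PSI).apply(ray(w,ce[i],.023)-LED)
        print(st[i].tolist(),ce[i].round(0),hsv[l==i].mean(0).round(0),L.round(3))
E
python3 a.py
```

```text
40
[0.632 0.101 0.211] [ 0.13  0.22  1.58 -0.36  1.17  0.25]
39.2333
(0.022, -0.119) [312. 271.]
(0.022, 0.119) [263. 119.]
(0.196, 0.119) [422.  73.]
(0.196, -0.119) [426. 234.]
(0.05, 0) [314. 201.]
bead1 ledge [ 0.182  0.009 -0.072] [420. 171.]
floor med [ 24.  81. 251.]
[360, 89, 51, 27, 271] [384. 104.] [ 18. 109. 171.] [ 0.145  0.106 -0.072]
[343, 106, 18, 14, 120] [351. 113.] [ 18. 108. 165.] [ 0.11   0.106 -0.072]
[267, 125, 71, 126, 1607] [301. 200.] [ 15. 127. 129.] [ 0.035  0.019 -0.072]
[404, 155, 22, 31, 451] [416. 171.] [ 18. 117. 184.] [ 0.177  0.011 -0.072]
[301, 199, 29, 16, 106] [316. 207.] [ 18. 108. 173.] [ 0.05   0.003 -0.072]
```

Run:
```python
from h import *; import cv2
w=np.load("pics/w.npz"); im=cv2.medianBlur(w["pixels"],3); h=cv2.cvtColor(im,cv2.COLOR_BGR2HSV)
for ch in (2,1):
    print("SV"[ch-1], list(range(268,364,5)))
    for v in range(165,270,5): print(v,*["%3d"%h[v,u,ch] for u in range(268,364,5)])
print("bead1"); 
for v in range(150,192,5): print(v,*["%3d"%h[v,u,2] for u in range(395,436,5)],'|',*["%3d"%h[v,u,1] for u in range(395,436,5)])
```

```text
V [268, 273, 278, 283, 288, 293, 298, 303, 308, 313, 318, 323, 328, 333, 338, 343, 348, 353, 358, 363]
165 142 139 131 121 155 123 241 244 245 244 242 251 251 252 252 252 252 251 252 252
170 140 141 138  65 134 132 241 244 244 244 243 251 250 252 252 252 252 250 252 252
175 140 143 139 107 136 133 180 244 243 245 244 249 250 252 252 252 252 252 252 252
180 138 141 141 134 125 134 128 242 243 245 244 243 251 252 252 252 252 252 249 252
185 134 140 144 140  63 133 129 242 243 244 244 244 255 204 248 252 252 252 249 252
190 136 139 139 136  99 137 131 238 248 129 128 129 163 179 175 252 252 252 250 252
195 125 123 127 132 120 133 131 129 131 131 132 131 157 172 174 252 252 252 251 251
200 119 125 129 133 133  67 131 128 129 130 130 178 173 167 176 253 252 252 251 250
205  97 126 127 134 133  86 132 128 129 179 178 176 175 166 178 253 252 252 252 249
210 100 129 128 134 138 124 128 179 171 130 131 129 178 164 177 252 252 252 252 249
215 101 119 128 133 140 137  70 152 129 132 129 130 178 168 174 177 252 252 252 249
220 136 126 133 133 139 140  85 131  94 107 111 113 158 241 253 252 252 2
[... 2641 characters left out ...]
50 252 252 247 252 240 238 254 105 115 |  65  72  90  78  97  95  73 107 104
155 252 252 249 243 123 121 127 112 116 |  66  73  89 100 110 107 106 112 106
160 252 252 240 127  92 114 133 112 113 |  68  71 100 104 116 123 125 118 106
165 252 252 190  89 144 187 211 214 131 |  67  73 109 112 122 123 123 122 125
170 252 252 134 128 200 234 245 240 216 |  66  72 107 120 120 119 112 116 123
175 252 252 252 139 216 242 249 246 240 |  67  72  80 125 122 114 104 111 118
180 252 252 252 196 226 246 251 251 110 |  67  72  81 114 120 109 103 107 100
185 252 252 252 251 253 221 244 106 116 |  71  74  81  85  74 112  95 103 103
190 252 252 252 250 252 250 252 105 115 |  74  73  80  86  73  82  74 109 104
```

The wrist image settles it: a round, bead-coloured patch (saturation about 121, matching the first bead) sits in the tin's shadow at about (318,231). That puts the second bead on the tray floor just behind the board. Both beads are in the tray and the tin leans free, so I'll hand in.

Run:
```python
from d import *
w=np.load("pics/w.npz"); w={k:w[k] for k in w}
L=Ro.from_euler('z',-PSI).apply(ray(w,(318,231),.023)-LED); print(L.round(3),bot.current_contact_force(),bot.current_clock())
if .03<L[0]<.19 and abs(L[1])<.11: print(bot.job_done())
```

```text
[ 0.044 -0.034 -0.072] [ 1.22741019 -0.27738684  1.01261367] 39.2333
the job is handed in; nothing more can be done
None
```

I handed the job in at about 39 s. By my last camera checks, both beads are in the tray and the empty tin leans on the board, released, with the arm clear; the judge's verdict was not shown.

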